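Move the bead jars from the caddy to the tractor's stand in order

ROBOT

A 6-joint arm with a two-finger parallel gripper is mounted at the origin on the work surface. World frame = base frame: x ahead of the robot, y to its left, z up, the work surface at z = 0. Lengths are in m, angles in rad, forces in N, time in s.
With the tool pointing down it reaches from about 0.425 to 0.95 m from the base axis. Payload 3.5 kg.
Tool frame: the origin (TCP) lies at the very end of the fingers, on their centre line; the grasp point (between the pads) lies 19 mm behind it (ctrl.grip_point_offset is the distance from the TCP to the grasp point, in m); z points along the fingers, y is the line along which they close (so a half turn about z gives the same grasp; the last joint's range is limited). The gripper opens to 85 mm and grips with 20 to 120 N. Pads are 22 mm wide; open, the fingers measure 114 mm over their backs; the gripper's body (76 mm by 85 mm) begins 54 mm behind the grasp point. The pads swing forward as they close: fully open they stand 13 mm farther back than shut.
Start: joints at [-1.354, 0.286, 1.577, -0, 1.279, -0.15], TCP at [0.242, -0.63, 0.231] pointing down, gripper open.
Joint ranges: [-2.77, 2.77], [-0.9, 2.22], [0.21, 2.48], [-1.53, 4.67], [0.24, 2.81], [-2.84, 2.84]. Speed limits (rad/s): [2.79, 2.79, 3.14, 3.14, 3.14, 3.14].

INTERFACE

Orientations are given as a unit quaternion [x, y, z, w].
In Python, from plant import ctrl gives the robot as it stands. The module is installed in compiled form; this text tells all that it offers.
- The arm moves only by the shell command python3 -m pendant 'ROWS' [OPENING] [FORCE]. ROWS is JSON, a list of rows, each an object of numbers: "dx", "dy", "dz": the shift along the tool's x, y, z in cm; "twist": the turn about the tool's z in degrees. A call has 1 to 10 rows; each row is the pose to reach, as a shift and turn from the pose commanded when the call began, along the tool's axes at that moment; what a row does not reach only later rows make up. A row lasts 1/8 s, in which the tool goes at most 62.5 mm and 10.7 degrees, less where a joint would pass 70% of its speed; a pose out of reach is approached as far as the arm can. A call with a gripper value outside its range is refused whole. OPENING is the opening in per cent of the stroke, from 0 (shut) to 100 (fully open), set as the call begins (- or left out, the last holds). The fingers move at their own pace and stop on an object; FORCE is the grip in N (left out, the last holds). Time passes only in rows, so rows that repeat a pose let the fingers close. It gives the time, the measured TCP pose, the force, the opening and the grip force at its end, in the units of the state.
- ctrl.get_state(): the state, without advancing time (a new reading comes with each control period).
- ctrl.read_camera(name): name is "scene" or "top"; returns a dict with "img" (384x512x3 uint8, red, green, blue), "depth" (384x512 float32, m along the optical axis (not along the pixel's ray), 0 where there is no reading), "camera_matrix" (3x3 intrinsics, pixels), "distortion" ([k1, k2, p1, p2, k3] as OpenCV has them; the pictures are not rectified), "xyz" and "rotation" of the camera in the world. Camera axes: x right, y up, looking along -z (the intrinsics and any distortion apply to the point x, -y, -z); pixel columns grow to the right and rows downward; lengths in m; the calibration is good to about 2 mm. A picture is of the moment at which its call begins.
- ctrl.sign_off(): hands the job in; it is judged then, once.
The state is a dict: "time": time; "qpos": joint angles; "dq": joint speeds; "joint_efforts": joint torques, N m; "eef_pos": TCP position; "tcp_rot": TCP orientation; "contact_force": force on the tool from outside, world axes, zero at the start; "wrist_torque": the same for the moment, N m; "opening": opening from 0.0 (shut) to 1.0 (fully open); "finger_force": force on a finger pad.
Only numpy, scipy, OpenCV 4.12 (cv2) and the standard library are available. Lean on these libraries where they do the work, as an engineer would, in place of code of your own. Each camera call takes 0.05 s, during which the arm holds its last target. There are 200 camera calls.

TASK

Move the four bead jars out of the red caddy onto the dark wooden stand, one standing upright in each bay, keeping their order: the jar nearest the caddy's black carrying grip goes in the bay nearest the green tractor, the next jar in the next bay, and so on to the far end. Leave the tractor where it is parked.

Things in the scene. Friction and masses are not known exactly. Their poses are not given: they have to be found in the camera images.
- jar_yellow: Small round glass bead jar with yellow beads and a yellow twist cap, 44 mm diameter, 76 mm tall (glass to 56 mm, then a 42 mm wide cap from 60 to 76 mm), 60 to 130 g, loose, upright on the coaster of its own colour. Origin: centre of its underside; z up along the jar; its yaw means nothing.
- jar_blue: Small round glass bead jar with blue beads and a blue twist cap, 44 mm diameter, 76 mm tall (glass to 56 mm, then a 42 mm wide cap from 60 to 76 mm), 60 to 130 g, loose, upright on the coaster of its own colour. Origin: centre of its underside; z up along the jar; its yaw means nothing.
- jar_green: Small round glass bead jar with green beads and a green twist cap, 44 mm diameter, 76 mm tall (glass to 56 mm, then a 42 mm wide cap from 60 to 76 mm), 60 to 130 g, loose, upright on the coaster of its own colour. Origin: centre of its underside; z up along the jar; its yaw means nothing.
- jar_white: Small round glass bead jar with white beads and a white twist cap, 44 mm diameter, 76 mm tall (glass to 56 mm, then a 42 mm wide cap from 60 to 76 mm), 60 to 130 g, loose, upright on the coaster of its own colour. Origin: centre of its underside; z up along the jar; its yaw means nothing.
- coaster_yellow: Yellow square coaster 62 x 62 x 3 mm under the yellow jar, fixed to the red caddy's floor; it stays there and so shows where that jar stood. Origin: centre of its underside, 5 mm above the table; y runs along the row towards the caddy's black grip. Caddy: fixed, open red tray 300 mm long (y), 90 wide (x), rim 20 mm above the table, no walls between jars.
- coaster_blue: Blue square coaster 62 x 62 x 3 mm under the blue jar, fixed to the red caddy's floor; it stays there and so shows where that jar stood. Origin: centre of its underside, 5 mm above the table; y runs along the row towards the caddy's black grip. The grip is a black arch 77 mm tall across the caddy's +y end, 47 mm from the nearest coaster's centre.
- coaster_green: Green square coaster 62 x 62 x 3 mm under the green jar, fixed to the red caddy's floor; it stays there and so shows where that jar stood. Origin: centre of its underside, 5 mm above the table; y runs along the row towards the caddy's black grip. The four coasters lie in a row along y, 68 mm apart, centred in the caddy.
- coaster_white: White square coaster 62 x 62 x 3 mm under the white jar, fixed to the red caddy's floor; it stays there and so shows where that jar stood. Origin: centre of its underside, 5 mm above the table; y runs along the row towards the caddy's black grip. Caddy and stand lie roughly parallel across the robot's front, about 185 mm apart; either may be nearer.
- stand: Dark wooden jar stand, fixed, 292 mm long (y), 90 wide (x). Origin: centre of its underside, on the table. Four open bays, centres at y = +102, +34, -34, -102 mm, x = 0; bay floor 10 mm above the table; pale strips rising 6 mm above it around each bay leave 62 mm (y) by 76 mm (x). A loose white egg cup, 48 mm tall, stands off the end without the tractor.
- tractor: Green toy tractor with black wheels, 83 mm long (x, nose to -x), 76 mm wide (y), 81 mm tall, 0.3 kg, loose, parked on the table off one end of the stand (either end), about 212 mm from the stand's centre. It marks the end where the row begins; leave it where it is. Origin: on the table under its middle. A toy wand lies beyond both rows.
Not all that is in view belongs to the job. Leave any blue or purple look-alike of the tractor alone.

How it is judged:
By the outcome, as a careful person would: the job done as asked, in the order asked, and still so for the second after the job is handed in, with the robot touching nothing.
It also fails if it takes over 112 s, if anything falls off the work surface, if the arm or the gripper's body presses on something with over 40 N, if the wrist force passes 120 N, or if a joint passes its speed limit or range.

## Working session

There is one attempt and no reset: what is moved stays moved. The work goes in short steps, Python scripts to look and compute and a shell command to move; the robot and the scene stay as the last step left them, time stands still between calls to the robot, and variables do not carry over. Pictures are saved under pics/ and viewed, at most 14 in all, crops included, and the job is handed in when it is done.

```bash
mkdir -p pics
cat > h.py <<'E'
import numpy as np, cv2, pickle
from plant import ctrl
def snap(n,tag):
    c=ctrl.read_camera(n); cv2.imwrite(f'pics/{tag}.png',c['img'][:,:,::-1]); pickle.dump(c,open(f'{tag}.pkl','wb')); return c
def load(tag): return pickle.load(open(f'{tag}.pkl','rb'))
def ray(c,u,v):
    p=cv2.undistortPoints(np.array([[[u,v]]],float),np.array(c['camera_matrix']),np.array(c['distortion']))[0,0]
    R=np.array(c['rotation']); R=R if R.shape==(3,3) else __import__('scipy.spatial.transform',fromlist=['Rotation']).Rotation.from_quat(R).as_matrix()
    return np.array(c['xyz']),R@np.array([p[0],-p[1],-1.])
def onz(c,u,v,z):
    o,d=ray(c,u,v); return o+d*(z-o[2])/d[2]
def dep(c,u,v):
    o,d=ray(c,u,v); D=c['depth'][int(v)-1:int(v)+2,int(u)-1:int(u)+2]; return o+d*np.median(D)
def tri(c1,p1,c2,p2):
    o1,d1=ray(c1,*p1);o2,d2=ray(c2,*p2)
    s=np.linalg.lstsq(np.c_[d1,-d2],o2-o1,rcond=None)[0]
    a=o1+s[0]*d1;b=o2+s[1]*d2; return (a+b)/2,np.linalg.norm(a-b)
E
python3 - <<'E'
from h import *
for n in('scene','top'):
    c=snap(n,n+'0'); print(n,c['xyz'],c['rotation'],c['camera_matrix'],c['distortion'])
a=[cv2.imread(f'pics/{n}0.png') for n in('scene','top')]
s=ctrl.get_state(); print(s['eef_pos'],s['tcp_rot'],s['opening'],s['contact_force'],s['time'])
E
```

```text
scene [ 1.11260415 -0.36184643  0.60132596] [0.33691209 0.190812   0.43199681 0.81453041] [[354.26871773   0.         248.94375433]
 [  0.         354.26871773 194.23928883]
 [  0.           0.           1.        ]] [-0.0760061  0.         0.         0.         0.       ]
top [ 0.4432429  -0.063263    1.01984751] [ 0.06511343 -0.06374938 -0.69637256  0.71187184] [[406.27266402   0.         255.84130479]
 [  0.         406.27266402 191.69571844]
 [  0.           0.           1.        ]] [-0.00930737  0.          0.          0.          0.        ]
[ 0.24198382 -0.62950508  0.23006367] [ 9.83226860e-01  1.82383671e-01 -3.34918299e-05 -1.06651230e-03] 1.001360328129251 [-0.23383042 -0.33543758 -0.20016683] 0.1
```

View pics/scene0.png

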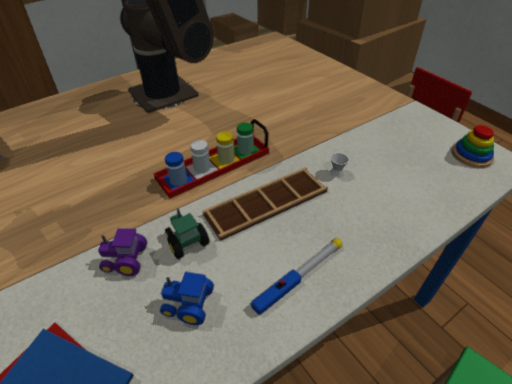

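View pics/top0.png

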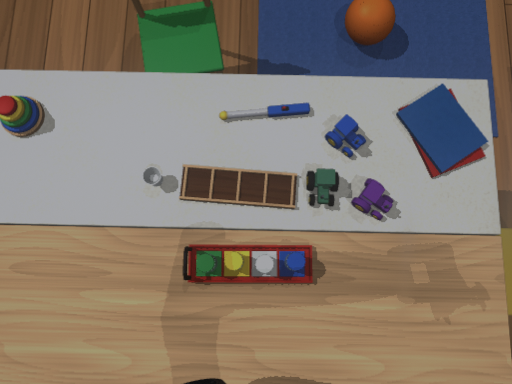

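The top view shows the red caddy (u 187–312, v 245–283) with the black grip at its left end (187,263). From the grip, the jars are green (208,264), yellow (234,261), white (264,264) and blue (292,262). The dark stand spans (182–297, 165–208), with the green tractor at its right end (322,187) and the egg cup at its left (153,176).

The only look-alikes for the tractor are the blue one (346,135) and the purple one (373,198), and I'll leave both alone. Next is one close crop of both views.

Run:
```python
from h import *
t=cv2.imread('pics/top0.png')[155:295,140:340]; s=cv2.imread('pics/scene0.png')[110:260,145:345]
cv2.imwrite('pics/crop_t.png',cv2.resize(t,None,fx=4,fy=4,interpolation=cv2.INTER_CUBIC))
cv2.imwrite('pics/crop_s.png',cv2.resize(s,None,fx=4,fy=4,interpolation=cv2.INTER_CUBIC))
```

```text
(no output)
```

View pics/crop_t.png

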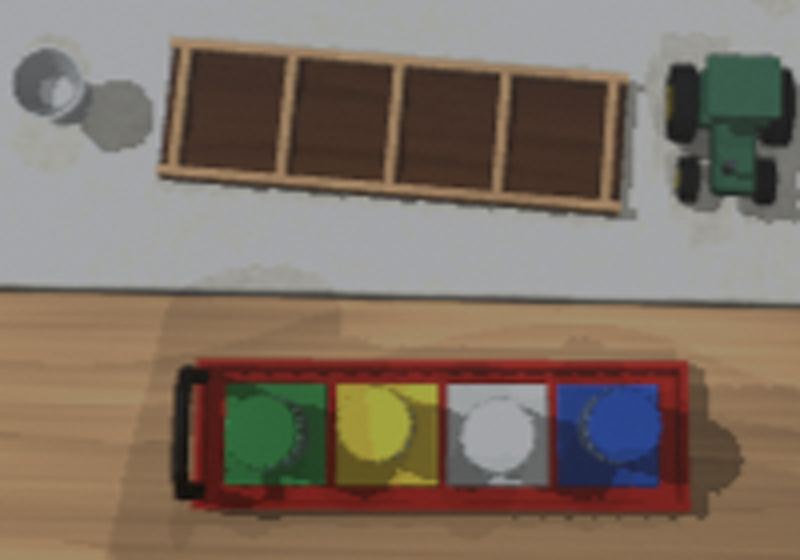

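View pics/crop_s.png

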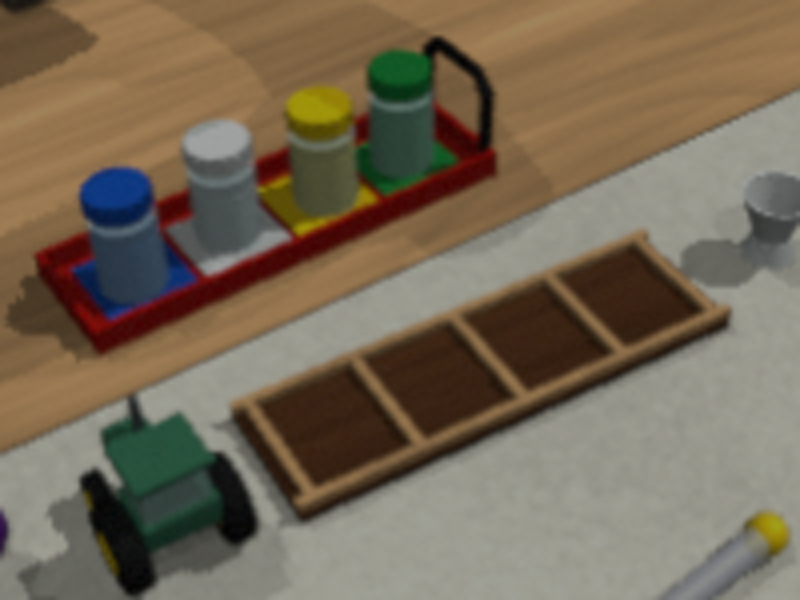

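The crops confirm it: red caddy, grip at the green jar's end. Cap tops in the top crop are green (262,432), yellow (374,424), white (498,435) and blue (624,425). The stand's corners there are (173,40), (627,76), (620,212) and (160,172). The green tractor is beyond the right end of the stand.

```bash
cat > m.py <<'E'
from h import *
T=load('top0');S=load('scene0')
ct=lambda x,y:((x+.5)/4-.5+140,(y+.5)/4-.5+155)
cs=lambda x,y:((x+.5)/4-.5+145,(y+.5)/4-.5+110)
np.set_printoptions(precision=4,suppress=True)
P={'green':((262,432),(400,70)),'yellow':((374,424),(320,106)),'white':((498,435),(218,140)),'blue':((624,425),(117,188)),
's1':((173,40),(643,236+78-78)),'st_a':((627,76),(305,512)),'st_b':((620,212),(236,405)),'st_c':((160,172),(643,236)),'st_d':((173,40),(729,312))}
del P['s1']
for k,(a,b) in P.items():
    p,e=tri(T,ct(*a),S,cs(*b)); print(k,p,'gap %.4f'%e,'depthT',dep(T,*ct(*a)),'z-plane',onz(T,*ct(*a),.016 if k[:2]=='st' else .084))
# depth-based cap tops
for n,c in(('T',T),('S',S)):
    h,w=c['depth'].shape; vv,uu=np.mgrid[:h,:w]
    q=cv2.undistortPoints(np.stack([uu,vv],-1).reshape(-1,1,2).astype(float),c['camera_matrix'],c['distortion'])[:,0]
    from scipy.spatial.transform import Rotation as Ro
    R=Ro.from_quat(c['rotation']).as_matrix(); D=c['depth'].ravel()
    W=(np.c_[q[:,0],-q[:,1],-np.ones(len(q))]*D[:,None])@R.T+c['xyz']
    for k in('green','yellow','white','blue'):
        g=tri(T,ct(*P[k][0]),S,cs(*P[k][1]))[0]
        m=(np.hypot(*(W[:,:2]-g[:2]).T)<.03)&(W[:,2]>g[2]-.006)&(W[:,2]<g[2]+.01)
        X=W[m]; print(n,k,m.sum(),X.mean(0),(X.min(0)+X.max(0))/2,np.ptp(X,axis=0))
    # tractor, egg cup, stand heights
E
python3 m.py
```

```text
green [0.4499 0.0528 0.0805] gap 0.0009 depthT [0.4497 0.0519 0.0844] z-plane [0.4497 0.052  0.084 ]
yellow [ 0.4557 -0.0111  0.0815] gap 0.0004 depthT [ 0.4556 -0.0115  0.0855] z-plane [ 0.4556 -0.0114  0.084 ]
white [ 0.4511 -0.0817  0.0823] gap 0.0007 depthT [ 0.451  -0.0819  0.0849] z-plane [ 0.451 -0.082  0.084]
blue [ 0.4583 -0.1532  0.0823] gap 0.0007 depthT [ 0.4581 -0.1533  0.0849] z-plane [ 0.4581 -0.1534  0.084 ]
st_a [ 0.6792 -0.1605  0.0097] gap 0.0022 depthT [ 0.681  -0.1625 -0.0002] z-plane [ 0.6773 -0.1609  0.016 ]
st_b [ 0.5915 -0.1554  0.0123] gap 0.0040 depthT [ 0.5916 -0.1578  0.0062] z-plane [ 0.5902 -0.1569  0.016 ]
st_c [0.6099 0.1323 0.0114] gap 0.0001 depthT [0.6094 0.1317 0.0145] z-plane [0.6092 0.1314 0.016 ]
st_d [0.6951 0.1283 0.0127] gap 0.0005 depthT [0.6982 0.1308 0.001 ] z-plane [0.6944 0.1279 0.016 ]
T green 276 [0.45   0.0532 0.0844] [0.45   0.0535 0.0821] [0.0426 0.0431 0.015 ]
T yellow 272 [ 0.4561 -0.0108  0.0844] [ 0.456  -0.0109  0.0838] [0.0426 0.0412 0.0108]
T white 274 [ 0.4509 -0.0813  0.0845] [ 0.4508 -0.0817  0.0838] [0.0424 0.0411 0.0098]
T blue 272 [ 0.4582 -0.1528  0.0842] [ 0.4581 -0.1523  0.0837] [0.0407 0.0411 0.0104]
S green 161 [0.4545 0.0484 0.0825] [0.4506 0.0507 0.0806] [0.043  0.0424 0.0117]
S yellow 155 [ 0.4607 -0.0148  0.0826] [ 0.4564 -0.0132  0.0809] [0.0419 0.04   0.0107]
S white 173 [ 0.4558 -0.0837  0.0828] [ 0.4532 -0.0819  0.0814] [0.041  0.0422 0.01  ]
S blue 196 [ 0.4629 -0.1556  0.0828] [ 0.4602 -0.1545  0.0815] [0.0441 0.0433 0.0101]
```

All four cap tops measure z ≈ 0.084, as expected, and the stand's corners give 289 x 87 mm, centred at (0.643, -0.015) with a yaw of -3.6°. The tractor is at the -y end, so green goes to bay -102, yellow to -34, white to +34 and blue to +102. I'll close the fingers along world x, across the row.

```bash
cat > d.py <<'E'
import sys; from h import *; from scipy.spatial.transform import Rotation as Ro
# args: x y z [start x y z] -> tool-axis shift in cm ; twist to bring tool x to 90 deg
def go(t,frm=None):
    s=ctrl.get_state(); R=Ro.from_quat(s['tcp_rot']).as_matrix()
    d=R.T@(np.array(t)-(s['eef_pos'] if frm is None else np.array(frm)))*100
    phi=np.degrees(np.arctan2(R[1,0],R[0,0])); print('d',d.round(2),'twist',round(phi-90,1),'tilt',R[:,2].round(4))
if __name__=='__main__':
    go([float(a) for a in sys.argv[1:4]])
    s=ctrl.get_state();print(s['time'],s['eef_pos'].round(4),s['opening'],s['contact_force'])
E
python3 d.py .5 -.25 .2
```

```text
d [ 37.7  -26.17   3.07] twist -69.0 tilt [-5.0e-04  2.1e-03 -1.0e+00]
0.1 [ 0.242  -0.6295  0.2301] 1.001360328129251 [-0.23383042 -0.33543758 -0.20016683]
```

```bash
python3 -m pendant '[{"dx":5,"dy":-3.5,"dz":0.4,"twist":-9},{"dx":10,"dy":-7,"dz":0.8,"twist":-18},{"dx":15,"dy":-10.5,"dz":1.2,"twist":-27},{"dx":20,"dy":-14,"dz":1.6,"twist":-36},{"dx":25,"dy":-17.5,"dz":2,"twist":-45},{"dx":30,"dy":-21,"dz":2.4,"twist":-54},{"dx":34,"dy":-23.6,"dz":2.8,"twist":-62},{"dx":37.7,"dy":-26.2,"dz":3.1,"twist":-69},{"dx":37.7,"dy":-26.2,"dz":3.1,"twist":-69},{"dx":37.7,"dy":-26.2,"dz":3.1,"twist":-69}]' 100 40; python3 d.py .45 .053 .15;python3 d.py .45 .053 .03
```

```text
time: 1.35
eef_pos: [0.4997, -0.2505, 0.2]
tcp_rot: [0.707, 0.707, -0.0, -0.0]
contact_force: [-0.4, 0.2, 0.0]
opening: 1.001
finger_force: 0.0
d [30.35 -4.97  5.  ] twist -0.0 tilt [-8.e-04 -0.e+00 -1.e+00]
1.35 [ 0.4997 -0.2505  0.2   ] 1.0013653634329989 [-4.07203598e-01  1.72460827e-01  1.37516700e-04]
d [30.35 -4.96 17.  ] twist -0.0 tilt [-8.e-04 -0.e+00 -1.e+00]
1.35 [ 0.4997 -0.2505  0.2   ] 1.0013653634329989 [-4.07203598e-01  1.72460827e-01  1.37516700e-04]
```

```bash
python3 -m pendant '[{"dx":5,"dy":-0.8,"dz":1},{"dx":10,"dy":-1.6,"dz":2},{"dx":15,"dy":-2.5,"dz":3},{"dx":20,"dy":-3.3,"dz":4},{"dx":25,"dy":-4.2,"dz":5},{"dx":29,"dy":-4.8,"dz":5},{"dx":30.3,"dy":-5,"dz":5},{"dx":30.3,"dy":-5,"dz":5},{"dx":30.3,"dy":-5,"dz":5}]'; python3 d.py .45 .053 .03
python3 - <<'E'
from h import *
snap('scene','s1')
t=cv2.imread('pics/s1.png')[20:200,120:320]
cv2.imwrite('pics/s1c.png',cv2.resize(t,None,fx=3,fy=3,interpolation=cv2.INTER_CUBIC))
E
```

```text
d [30.35 -4.96 17.  ] twist -0.0 tilt [-8.e-04 -0.e+00 -1.e+00]
1.35 [ 0.4997 -0.2505  0.2   ] 1.0013653634329989 [-4.07203598e-01  1.72460827e-01  1.37516700e-04]$[0]: bad value
```

View pics/s1c.png

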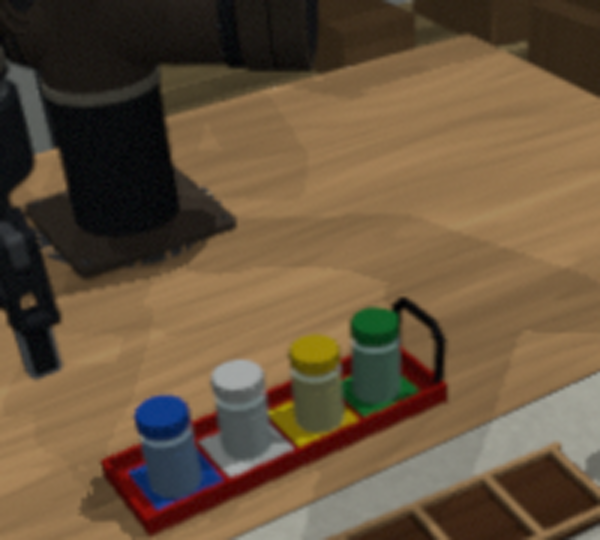

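The picture shows the arm still at the left and nothing moved. The pendant refused the call, most likely because the rows left out "twist", so I'll give all four values.

```bash
python3 -m pendant '[{"dx":5,"dy":-0.8,"dz":1,"twist":0},{"dx":10,"dy":-1.6,"dz":2,"twist":0},{"dx":15,"dy":-2.5,"dz":3,"twist":0},{"dx":20,"dy":-3.3,"dz":4,"twist":0},{"dx":25,"dy":-4.2,"dz":5,"twist":0},{"dx":29,"dy":-4.8,"dz":5,"twist":0},{"dx":30.3,"dy":-5,"dz":5,"twist":0},{"dx":30.3,"dy":-5,"dz":5,"twist":0},{"dx":30.3,"dy":-5,"dz":5,"twist":0}]'; python3 d.py .45 .053 .03
```

```text
time: 2.52
eef_pos: [0.4506, 0.0513, 0.1506]
tcp_rot: [0.708, 0.707, 0.0, 0.0]
contact_force: [-0.4, -0.7, -0.3]
opening: 0.999
finger_force: 0.0
d [ 0.17 -0.07 12.06] twist -0.1 tilt [ 7.e-04 -5.e-04 -1.e+00]
2.525 [0.4506 0.0513 0.1506] 0.9994026266252863 [-0.35636383 -0.66701591 -0.30876981]
```

```bash
python3 -m pendant '[{"dx":0.1,"dy":0,"dz":4,"twist":0},{"dx":0.1,"dy":0,"dz":7,"twist":0},{"dx":0.1,"dy":0,"dz":9,"twist":0},{"dx":0.1,"dy":0,"dz":11,"twist":0},{"dx":0.1,"dy":0,"dz":12,"twist":0},{"dx":0.1,"dy":0,"dz":12,"twist":0}]' && python3 -m pendant '[{"dx":0,"dy":0,"dz":0,"twist":0},{"dx":0,"dy":0,"dz":0,"twist":0},{"dx":0,"dy":0,"dz":0,"twist":0},{"dx":0,"dy":0,"dz":0,"twist":0},{"dx":0,"dy":0,"dz":0,"twist":0},{"dx":0,"dy":0,"dz":0,"twist":0},{"dx":0,"dy":0,"dz":0,"twist":0},{"dx":0,"dy":0,"dz":0,"twist":0}]' 30 40
```

```text
time: 3.28
eef_pos: [0.4498, 0.053, 0.0299]
tcp_rot: [0.707, 0.707, -0.0, -0.001]
contact_force: [0.6, -0.4, 0.6]
opening: 1.003
finger_force: 0.0
time: 4.28
eef_pos: [0.451, 0.0536, 0.0313]
tcp_rot: [0.707, 0.707, 0.001, 0.001]
contact_force: [-0.4, 0.0, 6.9]
opening: 0.5
finger_force: 41.0
```

```bash
python3 -m pendant '[{"dx":0,"dy":0,"dz":-1,"twist":0},{"dx":0,"dy":0,"dz":-3,"twist":0},{"dx":0,"dy":0,"dz":-6,"twist":0},{"dx":0,"dy":0,"dz":-10,"twist":0},{"dx":0,"dy":0,"dz":-13,"twist":0},{"dx":0,"dy":0,"dz":-13,"twist":0}]'; python3 d.py .6364 -.1164 .16
python3 - <<'E'
from h import *
snap('scene','s2')
t=cv2.imread('pics/s2.png')[20:200,120:320]
cv2.imwrite('pics/s2c.png',cv2.resize(t,None,fx=3,fy=3,interpolation=cv2.INTER_CUBIC))
E
```

```text
time: 5.03
eef_pos: [0.4514, 0.0536, 0.1627]
tcp_rot: [0.707, 0.707, 0.002, 0.002]
contact_force: [-0.2, 0.0, -1.3]
opening: 0.503
finger_force: 40.8
d [-17.01  18.49   0.38] twist 0.0 tilt [ 5.6e-03 -6.0e-04 -1.0e+00]
5.025 [0.4514 0.0536 0.1627] 0.5034185151882345 [-0.2305153   0.04363722 -1.3137817 ]
```

View pics/s2c.png

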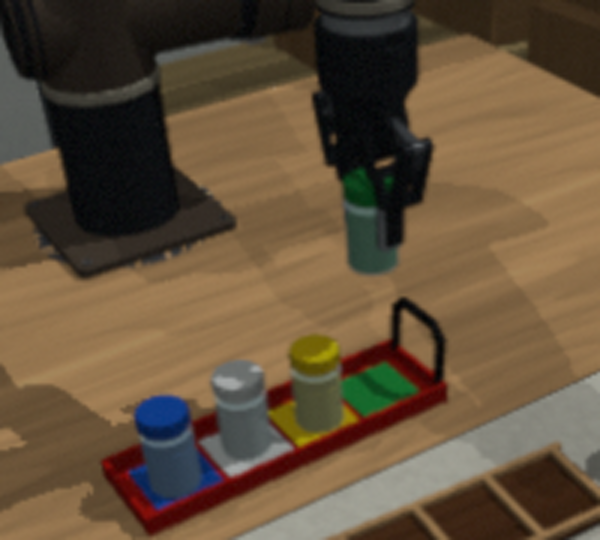

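The green jar hangs upright in the gripper (crop 370,220) and its coaster is bare. I'll carry it to the bay at -102.

```bash
python3 -m pendant '[{"dx":-2,"dy":2.2,"dz":0,"twist":0},{"dx":-5,"dy":5.5,"dz":0,"twist":0},{"dx":-8,"dy":9,"dz":0,"twist":0},{"dx":-11,"dy":12.2,"dz":0,"twist":0},{"dx":-14,"dy":15.5,"dz":0,"twist":0},{"dx":-16.2,"dy":17.8,"dz":0,"twist":0},{"dx":-17,"dy":18.5,"dz":0,"twist":0},{"dx":-17,"dy":18.5,"dz":2,"twist":0},{"dx":-17,"dy":18.5,"dz":5,"twist":0},{"dx":-17,"dy":18.5,"dz":5,"twist":0}]'; python3 d.py .6364 -.1164 .0345
```

```text
time: 6.32
eef_pos: [0.6309, -0.114, 0.1049]
tcp_rot: [0.707, 0.708, -0.002, -0.005]
contact_force: [0.2, -0.3, -2.1]
opening: 0.505
finger_force: 40.9
d [-0.27  0.62  7.04] twist 0.1 tilt [-0.0099  0.0037 -0.9999]
6.325 [ 0.6309 -0.114   0.1049] 0.5045378005666474 [ 0.15166921 -0.26891999 -2.05782685]
```

```bash
python3 -m pendant '[{"dx":0,"dy":0,"dz":2,"twist":0},{"dx":0,"dy":0,"dz":4,"twist":0},{"dx":0,"dy":0,"dz":5,"twist":0},{"dx":0,"dy":0,"dz":5,"twist":0},{"dx":0,"dy":0,"dz":5,"twist":0},{"dx":0,"dy":0,"dz":5,"twist":0}]'; python3 d.py .6364 -.1164 .0345
```

```text
time: 7.08
eef_pos: [0.6357, -0.1165, 0.0613]
tcp_rot: [0.707, 0.707, 0.0, 0.001]
contact_force: [0.4, -0.3, -1.3]
opening: 0.503
finger_force: 40.9
d [0.01 0.06 2.69] twist 0.0 tilt [ 1.7e-03 -6.0e-04 -1.0e+00]
7.075 [ 0.6357 -0.1165  0.0613] 0.5028165018435581 [ 0.41355684 -0.25892194 -1.31084443]
```

Settled on target. I'll lower the last 2.6 cm slowly.

```bash
python3 -m pendant '[{"dx":0,"dy":0,"dz":1,"twist":0},{"dx":0,"dy":0,"dz":1.8,"twist":0},{"dx":0,"dy":0,"dz":2.4,"twist":0},{"dx":0,"dy":0,"dz":2.7,"twist":0},{"dx":0,"dy":0,"dz":2.7,"twist":0},{"dx":0,"dy":0,"dz":2.7,"twist":0}]'
```

```text
time: 7.82
eef_pos: [0.6351, -0.1163, 0.0335]
tcp_rot: [0.707, 0.707, 0.0, 0.0]
contact_force: [-0.9, -0.2, 0.6]
opening: 0.501
finger_force: 40.9
```

The force went from -1.3 to +0.6 N at z = 0.0335, so the jar is on the bay floor, as predicted. Release.

```bash
python3 -m pendant '[{"dx":0,"dy":0,"dz":0,"twist":0},{"dx":0,"dy":0,"dz":0,"twist":0},{"dx":0,"dy":0,"dz":0,"twist":0},{"dx":0,"dy":0,"dz":0,"twist":0},{"dx":0,"dy":0,"dz":0,"twist":0},{"dx":0,"dy":0,"dz":0,"twist":0},{"dx":0,"dy":0,"dz":-2,"twist":0},{"dx":0,"dy":0,"dz":-6,"twist":0},{"dx":0,"dy":0,"dz":-10,"twist":0},{"dx":0,"dy":0,"dz":-12,"twist":0}]' 100; python3 d.py .456 -.0112 .15;  python3 - <<'E'
from h import *
snap('scene','s3')
t=cv2.imread('pics/s3.png')[60:280,130:350]
cv2.imwrite('pics/s3c.png',cv2.resize(t,None,fx=2.6,fy=2.6,interpolation=cv2.INTER_CUBIC))
E
```

```text
time: 9.07
eef_pos: [0.6367, -0.1168, 0.158]
tcp_rot: [0.707, 0.707, 0.001, 0.003]
contact_force: [0.5, -0.4, -0.5]
opening: 0.998
finger_force: 0.0
d [ 10.57 -18.07   0.67] twist 0.0 tilt [ 0.0059 -0.0021 -1.    ]
9.075 [ 0.6367 -0.1168  0.158 ] 0.9984510618312654 [ 0.47742665 -0.41917597 -0.4657025 ]
```

View pics/s3c.png

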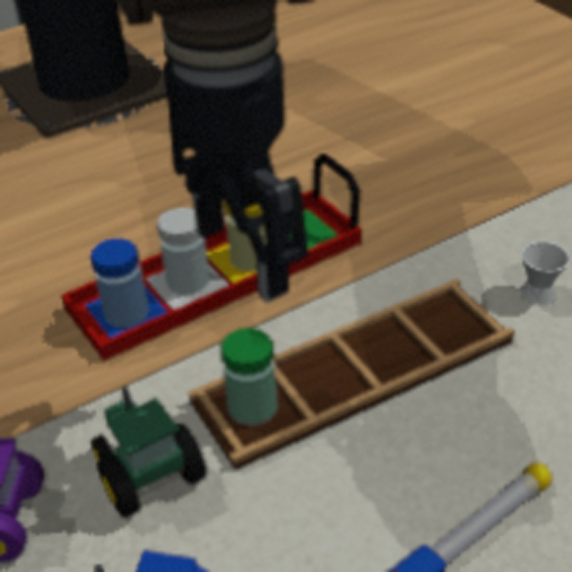

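The green jar stands upright in the bay nearest the tractor (crop 250,375), and the tractor hasn't moved. Yellow is next.

```bash
python3 -m pendant '[{"dx":2,"dy":-3.5,"dz":0,"twist":0},{"dx":5,"dy":-8.5,"dz":0,"twist":0},{"dx":8,"dy":-13.6,"dz":0,"twist":0},{"dx":10,"dy":-17,"dz":0,"twist":0},{"dx":10.5,"dy":-17.9,"dz":0.3,"twist":0},{"dx":10.5,"dy":-17.9,"dz":0.3,"twist":0},{"dx":10.5,"dy":-17.9,"dz":2.3,"twist":0},{"dx":10.5,"dy":-17.9,"dz":4.3,"twist":0},{"dx":10.5,"dy":-17.9,"dz":4.3,"twist":0},{"dx":10.5,"dy":-17.9,"dz":4.3,"twist":0}]'; python3 d.py .456 -.0112 .03
```

```text
time: 10.38
eef_pos: [0.4572, -0.0119, 0.111]
tcp_rot: [0.707, 0.707, 0.0, 0.0]
contact_force: [-0.3, 0.0, 0.0]
opening: 0.997
finger_force: 0.0
d [ 0.08 -0.12  8.1 ] twist -0.0 tilt [ 1.e-03 -3.e-04 -1.e+00]
10.375 [ 0.4572 -0.0119  0.111 ] 0.9970721622638258 [-0.25542258  0.02214372  0.04886519]
```

```bash
python3 -m pendant '[{"dx":0,"dy":-0.1,"dz":3,"twist":0},{"dx":0,"dy":-0.1,"dz":6,"twist":0},{"dx":0,"dy":-0.1,"dz":8.1,"twist":0},{"dx":0,"dy":-0.1,"dz":8.1,"twist":0},{"dx":0,"dy":-0.1,"dz":8.1,"twist":0}]' && python3 -m pendant '[{"dx":0,"dy":0,"dz":0,"twist":0},{"dx":0,"dy":0,"dz":0,"twist":0},{"dx":0,"dy":0,"dz":0,"twist":0},{"dx":0,"dy":0,"dz":0,"twist":0},{"dx":0,"dy":0,"dz":0,"twist":0},{"dx":0,"dy":0,"dz":0,"twist":0},{"dx":0,"dy":0,"dz":0,"twist":0},{"dx":0,"dy":0,"dz":0,"twist":0}]' 30 40 && python3 -m pendant '[{"dx":0,"dy":0,"dz":-1,"twist":0},{"dx":0,"dy":0,"dz":-3,"twist":0},{"dx":0,"dy":0,"dz":-6,"twist":0},{"dx":0,"dy":0,"dz":-10,"twist":0},{"dx":0,"dy":0,"dz":-13,"twist":0},{"dx":0,"dy":0,"dz":-13,"twist":0},{"dx":0,"dy":0,"dz":-13,"twist":0}]'; python3 d.py .6407 -.0485 .16
```

```text
time: 11.0
eef_pos: [0.4564, -0.0117, 0.0307]
tcp_rot: [0.707, 0.707, 0.001, 0.001]
contact_force: [0.6, -0.1, 0.3]
opening: 1.002
finger_force: 0.0
time: 12.0
eef_pos: [0.4558, -0.0115, 0.0303]
tcp_rot: [0.707, 0.707, 0.0, 0.001]
contact_force: [-1.1, 0.4, 5.6]
opening: 0.507
finger_force: 40.8
time: 12.88
eef_pos: [0.4539, -0.011, 0.1578]
tcp_rot: [0.707, 0.707, -0.001, -0.001]
contact_force: [0.3, 0.3, -1.9]
opening: 0.502
finger_force: 40.9
d [-3.75 18.68 -0.27] twist 0.0 tilt [-2.5e-03  6.0e-04 -1.0e+00]
12.875 [ 0.4539 -0.011   0.1578] 0.5017699258787915 [ 0.327403    0.34081152 -1.92546716]
```

```bash
python3 -m pendant '[{"dx":-0.6,"dy":3,"dz":0,"twist":0},{"dx":-1.6,"dy":8,"dz":0,"twist":0},{"dx":-2.6,"dy":13,"dz":0,"twist":0},{"dx":-3.4,"dy":17,"dz":0,"twist":0},{"dx":-3.7,"dy":18.5,"dz":0,"twist":0},{"dx":-3.7,"dy":18.5,"dz":2,"twist":0},{"dx":-3.7,"dy":18.5,"dz":6,"twist":0},{"dx":-3.7,"dy":18.5,"dz":9,"twist":0},{"dx":-3.7,"dy":18.5,"dz":10,"twist":0},{"dx":-3.7,"dy":18.5,"dz":10,"twist":0}]' && python3 -m pendant '[{"dx":0,"dy":0,"dz":0,"twist":0},{"dx":0,"dy":0,"dz":0,"twist":0},{"dx":0,"dy":0,"dz":0,"twist":0}]'; python3 d.py .6407 -.0485 .0335
```

```text
time: 14.12
eef_pos: [0.6384, -0.0478, 0.0575]
tcp_rot: [0.707, 0.707, -0.001, -0.002]
contact_force: [1.1, 0.0, -0.3]
opening: 0.504
finger_force: 41.1
time: 14.5
eef_pos: [0.6407, -0.0484, 0.0605]
tcp_rot: [0.707, 0.707, 0.001, 0.001]
contact_force: [-0.2, 0.8, -1.5]
opening: 0.504
finger_force: 41.1
d [-0.01 -0.    2.7 ] twist 0.0 tilt [ 1.9e-03 -4.0e-04 -1.0e+00]
14.5 [ 0.6407 -0.0484  0.0605] 0.5041667893824843 [-0.23932743  0.82286944 -1.52725287]
```

```bash
python3 -m pendant '[{"dx":0,"dy":0,"dz":1,"twist":0},{"dx":0,"dy":0,"dz":1.8,"twist":0},{"dx":0,"dy":0,"dz":2.4,"twist":0},{"dx":0,"dy":0,"dz":2.7,"twist":0},{"dx":0,"dy":0,"dz":2.7,"twist":0},{"dx":0,"dy":0,"dz":2.7,"twist":0}]'
```

```text
time: 15.25
eef_pos: [0.6401, -0.0483, 0.0324]
tcp_rot: [0.707, 0.707, 0.0, 0.0]
contact_force: [-0.8, 0.3, 0.3]
opening: 0.506
finger_force: 41.2
```

```bash
python3 -m pendant '[{"dx":0,"dy":0,"dz":0,"twist":0},{"dx":0,"dy":0,"dz":0,"twist":0},{"dx":0,"dy":0,"dz":0,"twist":0},{"dx":0,"dy":0,"dz":0,"twist":0},{"dx":0,"dy":0,"dz":0,"twist":0},{"dx":0,"dy":0,"dz":0,"twist":0},{"dx":0,"dy":0,"dz":-2,"twist":0},{"dx":0,"dy":0,"dz":-6,"twist":0},{"dx":0,"dy":0,"dz":-10,"twist":0},{"dx":0,"dy":0,"dz":-12,"twist":0}]' 100; python3 d.py .451 -.0817 .15;  python3 - <<'E'
from h import *
snap('scene','s4')
t=cv2.imread('pics/s4.png')[60:280,130:350]
cv2.imwrite('pics/s4c.png',cv2.resize(t,None,fx=2.6,fy=2.6,interpolation=cv2.INTER_CUBIC))
E
```

```text
time: 16.5
eef_pos: [0.6417, -0.0486, 0.1569]
tcp_rot: [0.707, 0.707, 0.002, 0.003]
contact_force: [1.4, -1.0, 0.3]
opening: 0.999
finger_force: 0.0
d [ -3.3  -19.07   0.58] twist 0.0 tilt [ 0.0061 -0.0014 -1.    ]
16.5 [ 0.6417 -0.0486  0.1569] 0.9991624385493658 [ 1.4198132  -0.99346439  0.29636   ]
```

View pics/s4c.png

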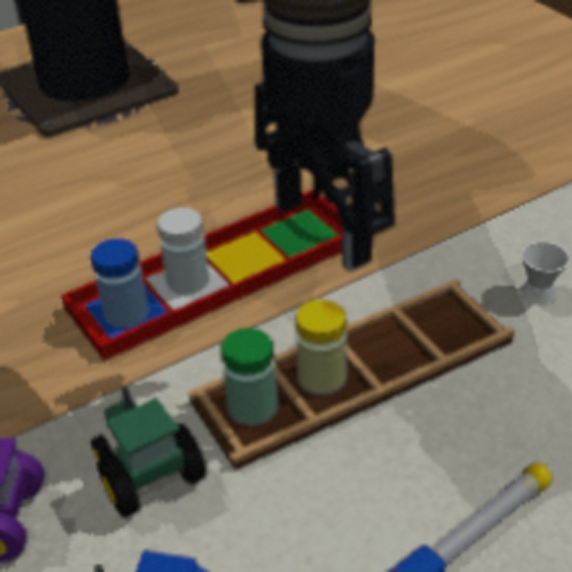

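Yellow is upright in the second bay (crop 322,345), and white and blue haven't moved. White is next.

```bash
python3 -m pendant '[{"dx":-0.6,"dy":-3.5,"dz":0,"twist":0},{"dx":-1.6,"dy":-9,"dz":0,"twist":0},{"dx":-2.5,"dy":-14.5,"dz":0,"twist":0},{"dx":-3.1,"dy":-18,"dz":0,"twist":0},{"dx":-3.3,"dy":-18.9,"dz":0.2,"twist":0},{"dx":-3.3,"dy":-18.9,"dz":0.2,"twist":0},{"dx":-3.3,"dy":-18.9,"dz":2.2,"twist":0},{"dx":-3.3,"dy":-18.9,"dz":4.2,"twist":0},{"dx":-3.3,"dy":-18.9,"dz":4.2,"twist":0},{"dx":-3.3,"dy":-18.9,"dz":4.2,"twist":0}]'; python3 d.py .451 -.0817 .03
```

```text
time: 17.8
eef_pos: [0.4521, -0.0814, 0.1109]
tcp_rot: [0.707, 0.707, 0.0, 0.0]
contact_force: [0.9, 0.4, 0.3]
opening: 0.998
finger_force: 0.0
d [-0.02 -0.12  8.09] twist 0.0 tilt [ 9.e-04 -3.e-04 -1.e+00]
17.8 [ 0.4521 -0.0814  0.1109] 0.9977727702795937 [0.8703428  0.37197184 0.25702807]
```

```bash
python3 -m pendant '[{"dx":0,"dy":0,"dz":3,"twist":0},{"dx":0,"dy":0,"dz":6,"twist":0},{"dx":0,"dy":0,"dz":8.1,"twist":0},{"dx":0,"dy":0,"dz":8.1,"twist":0},{"dx":0,"dy":0,"dz":8.1,"twist":0}]' && python3 -m pendant '[{"dx":0,"dy":0,"dz":0,"twist":0},{"dx":0,"dy":0,"dz":0,"twist":0},{"dx":0,"dy":0,"dz":0,"twist":0},{"dx":0,"dy":0,"dz":0,"twist":0},{"dx":0,"dy":0,"dz":0,"twist":0},{"dx":0,"dy":0,"dz":0,"twist":0},{"dx":0,"dy":0,"dz":0,"twist":0},{"dx":0,"dy":0,"dz":0,"twist":0}]' 30 40 && python3 -m pendant '[{"dx":0,"dy":0,"dz":-1,"twist":0},{"dx":0,"dy":0,"dz":-3,"twist":0},{"dx":0,"dy":0,"dz":-6,"twist":0},{"dx":0,"dy":0,"dz":-10,"twist":0},{"dx":0,"dy":0,"dz":-13,"twist":0},{"dx":0,"dy":0,"dz":-13,"twist":0},{"dx":0,"dy":0,"dz":-13,"twist":0}]'; python3 d.py .6449 .0193 .16
```

```text
time: 18.42
eef_pos: [0.4523, -0.0818, 0.0307]
tcp_rot: [0.707, 0.707, 0.0, 0.001]
contact_force: [0.1, 0.3, 0.7]
opening: 1.001
finger_force: 0.0
time: 19.42
eef_pos: [0.4517, -0.0816, 0.0303]
tcp_rot: [0.707, 0.707, 0.0, 0.001]
contact_force: [-1.0, 0.0, 6.6]
opening: 0.506
finger_force: 40.8
time: 20.3
eef_pos: [0.4501, -0.0809, 0.158]
tcp_rot: [0.707, 0.707, -0.0, -0.001]
contact_force: [-0.8, 0.4, -1.2]
opening: 0.505
finger_force: 40.8
d [10.02 19.48 -0.23] twist 0.0 tilt [-2.e-03  9.e-04 -1.e+00]
20.3 [ 0.4501 -0.0809  0.158 ] 0.5049442309502912 [-0.8385888   0.42991351 -1.2018979 ]
```

```bash
python3 -m pendant '[{"dx":1.6,"dy":3,"dz":0,"twist":0},{"dx":4.1,"dy":8,"dz":0,"twist":0},{"dx":6.7,"dy":13,"dz":0,"twist":0},{"dx":9,"dy":17.5,"dz":0,"twist":0},{"dx":10,"dy":19.3,"dz":0,"twist":0},{"dx":10,"dy":19.3,"dz":2,"twist":0},{"dx":10,"dy":19.3,"dz":6,"twist":0},{"dx":10,"dy":19.3,"dz":9,"twist":0},{"dx":10,"dy":19.3,"dz":10,"twist":0},{"dx":10,"dy":19.3,"dz":10,"twist":0}]' && python3 -m pendant '[{"dx":0,"dy":0,"dz":0,"twist":0},{"dx":0,"dy":0,"dz":0,"twist":0},{"dx":0,"dy":0,"dz":0,"twist":0}]'; python3 d.py .6449 .0193 .0335
```

```text
time: 21.55
eef_pos: [0.6423, 0.0184, 0.0575]
tcp_rot: [0.707, 0.707, -0.001, -0.001]
contact_force: [0.0, -0.3, -1.2]
opening: 0.511
finger_force: 41.0
time: 21.92
eef_pos: [0.6446, 0.0187, 0.0605]
tcp_rot: [0.707, 0.707, 0.001, 0.001]
contact_force: [-0.5, -0.6, -1.2]
opening: 0.503
finger_force: 41.0
d [0.06 0.02 2.7 ] twist 0.0 tilt [ 1.8e-03 -3.0e-04 -1.0e+00]
21.925 [0.6446 0.0187 0.0605] 0.5028355378863811 [-0.48531919 -0.57259218 -1.1692126 ]
```

```bash
python3 -m pendant '[{"dx":0,"dy":0,"dz":1,"twist":0},{"dx":0,"dy":0,"dz":1.8,"twist":0},{"dx":0,"dy":0,"dz":2.4,"twist":0},{"dx":0,"dy":0,"dz":2.7,"twist":0},{"dx":0,"dy":0,"dz":2.7,"twist":0},{"dx":0,"dy":0,"dz":2.7,"twist":0}]' && python3 -m pendant '[{"dx":0,"dy":0,"dz":0,"twist":0},{"dx":0,"dy":0,"dz":0,"twist":0},{"dx":0,"dy":0,"dz":0,"twist":0},{"dx":0,"dy":0,"dz":0,"twist":0},{"dx":0,"dy":0,"dz":0,"twist":0},{"dx":0,"dy":0,"dz":0,"twist":0},{"dx":0,"dy":0,"dz":-2,"twist":0},{"dx":0,"dy":0,"dz":-6,"twist":0},{"dx":0,"dy":0,"dz":-10,"twist":0},{"dx":0,"dy":0,"dz":-12,"twist":0}]' 100; python3 d.py .4585 -.153 .15
```

```text
time: 22.68
eef_pos: [0.6441, 0.0188, 0.0324]
tcp_rot: [0.707, 0.707, 0.0, 0.0]
contact_force: [-0.2, -0.1, -0.1]
opening: 0.506
finger_force: 40.9
time: 23.92
eef_pos: [0.6457, 0.0186, 0.157]
tcp_rot: [0.707, 0.707, 0.002, 0.002]
contact_force: [-0.2, -0.6, -0.4]
opening: 1.0
finger_force: 0.0
d [-17.15 -18.73   0.59] twist 0.0 tilt [ 6.2e-03 -8.0e-04 -1.0e+00]
23.925 [0.6457 0.0186 0.157 ] 1.0002679841328503 [-0.24418237 -0.63484314 -0.42916066]
```

```bash
python3 -m pendant '[{"dx":-2.8,"dy":-3,"dz":0,"twist":0},{"dx":-6.5,"dy":-7,"dz":0,"twist":0},{"dx":-10.2,"dy":-11,"dz":0,"twist":0},{"dx":-13.9,"dy":-15,"dz":0,"twist":0},{"dx":-16.5,"dy":-17.8,"dz":0.2,"twist":0},{"dx":-17.2,"dy":-18.6,"dz":0.2,"twist":0},{"dx":-17.2,"dy":-18.6,"dz":2.2,"twist":0},{"dx":-17.2,"dy":-18.6,"dz":4.2,"twist":0},{"dx":-17.2,"dy":-18.6,"dz":4.2,"twist":0},{"dx":-17.2,"dy":-18.6,"dz":4.2,"twist":0}]'; python3 d.py .4585 -.153 .03;  python3 - <<'E'
from h import *
snap('scene','s5')
t=cv2.imread('pics/s5.png')[60:280,130:350]
cv2.imwrite('pics/s5c.png',cv2.resize(t,None,fx=2.6,fy=2.6,interpolation=cv2.INTER_CUBIC))
E
```

```text
time: 25.18
eef_pos: [0.4588, -0.1532, 0.111]
tcp_rot: [0.707, 0.707, 0.0, 0.0]
contact_force: [-1.7, -0.1, -1.0]
opening: 0.998
finger_force: 0.0
d [ 0.02 -0.03  8.1 ] twist 0.1 tilt [ 8.e-04 -3.e-04 -1.e+00]
25.175 [ 0.4588 -0.1532  0.111 ] 0.9984329835192783 [-1.7348653  -0.07796213 -0.97627929]
```

View pics/s5c.png

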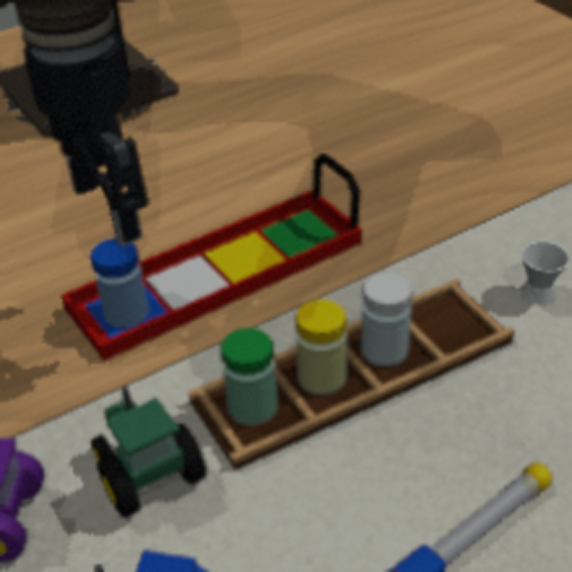

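White stands upright in the third bay (crop 386,320). Blue hasn't moved (115,285) and the gripper is above it.

```bash
python3 -m pendant '[{"dx":0,"dy":0,"dz":3,"twist":0},{"dx":0,"dy":0,"dz":6,"twist":0},{"dx":0,"dy":0,"dz":8.1,"twist":0},{"dx":0,"dy":0,"dz":8.1,"twist":0},{"dx":0,"dy":0,"dz":8.1,"twist":0}]' && python3 -m pendant '[{"dx":0,"dy":0,"dz":0,"twist":0},{"dx":0,"dy":0,"dz":0,"twist":0},{"dx":0,"dy":0,"dz":0,"twist":0},{"dx":0,"dy":0,"dz":0,"twist":0},{"dx":0,"dy":0,"dz":0,"twist":0},{"dx":0,"dy":0,"dz":0,"twist":0},{"dx":0,"dy":0,"dz":0,"twist":0},{"dx":0,"dy":0,"dz":0,"twist":0}]' 30 40 && python3 -m pendant '[{"dx":0,"dy":0,"dz":-1,"twist":0},{"dx":0,"dy":0,"dz":-3,"twist":0},{"dx":0,"dy":0,"dz":-6,"twist":0},{"dx":0,"dy":0,"dz":-10,"twist":0},{"dx":0,"dy":0,"dz":-13,"twist":0},{"dx":0,"dy":0,"dz":-13,"twist":0},{"dx":0,"dy":0,"dz":-13,"twist":0}]'; python3 d.py .6492 .0872 .16
```

```text
time: 25.85
eef_pos: [0.4591, -0.1538, 0.0307]
tcp_rot: [0.707, 0.707, 0.0, 0.001]
contact_force: [-0.4, -0.3, -0.8]
opening: 0.997
finger_force: 0.0
time: 26.85
eef_pos: [0.4588, -0.1537, 0.0303]
tcp_rot: [0.707, 0.707, 0.0, 0.001]
contact_force: [-0.4, 0.9, 6.1]
opening: 0.503
finger_force: 41.0
time: 27.72
eef_pos: [0.4569, -0.1527, 0.1577]
tcp_rot: [0.707, 0.707, -0.0, -0.001]
contact_force: [-0.6, -1.1, -1.3]
opening: 0.501
finger_force: 40.9
d [23.99 19.23 -0.25] twist 0.0 tilt [-0.0025  0.0014 -1.    ]
27.725 [ 0.4569 -0.1527  0.1577] 0.5012036573592434 [-0.61900327 -1.07419808 -1.32231188]
```

```bash
python3 -m pendant '[{"dx":3,"dy":2.4,"dz":0,"twist":0},{"dx":7.5,"dy":6,"dz":0,"twist":0},{"dx":12,"dy":9.5,"dz":0,"twist":0},{"dx":16.5,"dy":13.1,"dz":0,"twist":0},{"dx":20.5,"dy":16.3,"dz":0,"twist":0},{"dx":23.2,"dy":18.4,"dz":0,"twist":0},{"dx":24.1,"dy":19.1,"dz":0,"twist":0},{"dx":24.1,"dy":19.1,"dz":0,"twist":0},{"dx":24.1,"dy":19.1,"dz":3,"twist":0},{"dx":24.1,"dy":19.1,"dz":6,"twist":0}]' && python3 -m pendant '[{"dx":0,"dy":0,"dz":3,"twist":0},{"dx":0,"dy":0,"dz":4,"twist":0},{"dx":0,"dy":0,"dz":4,"twist":0},{"dx":0,"dy":0,"dz":4,"twist":0},{"dx":0,"dy":0,"dz":4,"twist":0}]'; python3 d.py .6492 .0872 .0335
```

```text
time: 28.98
eef_pos: [0.6482, 0.0862, 0.0986]
tcp_rot: [0.708, 0.707, -0.0, 0.0]
contact_force: [-1.2, 0.3, -1.1]
opening: 0.505
finger_force: 41.1
time: 29.6
eef_pos: [0.65, 0.0877, 0.061]
tcp_rot: [0.707, 0.707, 0.001, 0.001]
contact_force: [-0.3, -0.0, -0.1]
opening: 0.501
finger_force: 41.1
d [-0.04 -0.09  2.75] twist 0.0 tilt [ 2.8e-03 -1.0e-04 -1.0e+00]
29.6 [0.65   0.0877 0.061 ] 0.5008676635789048 [-0.28326001 -0.04691974 -0.1381027 ]
```

```bash
python3 -m pendant '[{"dx":0,"dy":0,"dz":1,"twist":0},{"dx":0,"dy":0,"dz":1.8,"twist":0},{"dx":0,"dy":0,"dz":2.4,"twist":0},{"dx":0,"dy":0,"dz":2.7,"twist":0},{"dx":0,"dy":0,"dz":2.7,"twist":0},{"dx":0,"dy":0,"dz":2.7,"twist":0}]' && python3 -m pendant '[{"dx":0,"dy":0,"dz":0,"twist":0},{"dx":0,"dy":0,"dz":0,"twist":0},{"dx":0,"dy":0,"dz":0,"twist":0},{"dx":0,"dy":0,"dz":0,"twist":0},{"dx":0,"dy":0,"dz":0,"twist":0},{"dx":0,"dy":0,"dz":0,"twist":0},{"dx":0,"dy":0,"dz":-2,"twist":0},{"dx":0,"dy":0,"dz":-6,"twist":0},{"dx":0,"dy":0,"dz":-10,"twist":0},{"dx":0,"dy":0,"dz":-12,"twist":0}]' 100 && python3 -m pendant '[{"dx":0,"dy":-4,"dz":-2,"twist":0},{"dx":0,"dy":-9,"dz":-4,"twist":0},{"dx":0,"dy":-14,"dz":-6,"twist":0},{"dx":0,"dy":-17,"dz":-6,"twist":0},{"dx":0,"dy":-17,"dz":-6,"twist":0},{"dx":0,"dy":-17,"dz":-6,"twist":0},{"dx":0,"dy":-17,"dz":-6,"twist":0}]'
python3 - <<'E'
from h import *
snap('scene','s6'); c=snap('top','t6')
a=cv2.imread('pics/s6.png')[90:290,140:360]; b=cv2.imread('pics/t6.png')[100:300,140:340]
cv2.imwrite('pics/s6c.png',np.hstack([cv2.resize(a,(396,400),interpolation=cv2.INTER_CUBIC),cv2.resize(b,(400,400),interpolation=cv2.INTER_CUBIC)]))
E
```

```text
time: 30.35
eef_pos: [0.6491, 0.0878, 0.0324]
tcp_rot: [0.707, 0.707, 0.0, 0.0]
contact_force: [0.2, -0.5, 0.3]
opening: 0.501
finger_force: 41.2
time: 31.6
eef_pos: [0.6507, 0.0877, 0.157]
tcp_rot: [0.707, 0.707, 0.002, 0.002]
contact_force: [0.4, 1.0, 1.0]
opening: 1.003
finger_force: 0.0
time: 32.48
eef_pos: [0.4798, 0.0875, 0.2122]
tcp_rot: [0.707, 0.707, -0.0, -0.0]
contact_force: [0.3, -0.1, 0.6]
opening: 0.999
finger_force: 0.0
```

View pics/s6c.png

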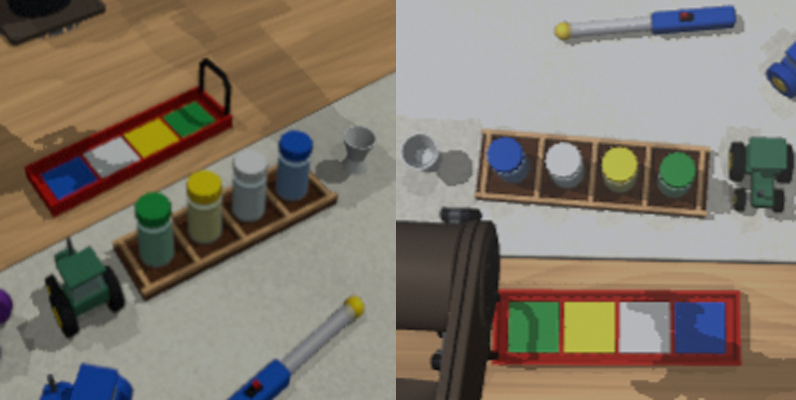

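All four jars stand upright and centred in their bays. In the right-hand picture, reading away from the tractor (762,170), they are green (677,175), yellow (620,168), white (564,163) and blue (505,155). The tractor and egg cup (420,152) haven't moved, and the arm is clear, so I'm handing in.

```bash
python3 -c "from plant import ctrl; print(ctrl.sign_off())"
```

```text
the job is handed in; nothing more can be done
None
```

I moved all four jars onto the stand, one upright in each bay, in the order green, yellow, white, blue from the tractor end; the tractor wasn't touched, and I handed in at about 33 s.

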